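# Uncouple the clogged filter from the clean-air manifold

## Robot

A 7-joint arm with a two-finger parallel gripper is mounted at the origin on the work surface. World frame = base frame: x ahead of the robot, y to its left, z up, the work surface at z = 0. Lengths are in m, angles in degrees, forces in N, time in s.
With the tool pointing down it reaches from about 0.4 to 0.875 m from the base axis. Payload 6.5 kg.
Tool frame: the origin (TCP) lies on the centre line of the jaws, within the pads' length; the fingertips stand 19 mm ahead of it and the grasp point (between the pads) is the TCP; z points along the fingers, x is the direction in which the jaws open and shut, and the axes are right-handed (so a half turn about z gives the same grasp; the last joint's range is limited). The gripper opens to 88 mm and grips with 3 to 60 N. Pads are 18 mm wide; open, the fingers measure 123 mm over their backs; the gripper's body (75 mm by 187 mm) begins 45 mm behind the grasp point.
Start: joints at [-79.137, 30.733, -0.252, 88.115, 0.149, 61.152, -4.079], TCP at [0.164, 0.629, 0.258] pointing down, gripper open.
Joint ranges: [-154.64, 154.64], [-21.42, 123.67], [-72.66, 72.17], [13.99, 137.28], [-74.86, 254.86], [10.95, 109.41], [-158.01, 158.01]. Speed limits (degrees/s): [136.94, 136.94, 180, 180, 180, 180, 180].

## Interface

Orientations are given as a 3x3 rotation matrix whose columns are the frame's x, y, z axes.
In Python, from rig import get_state, optics, job gives the robot as it stands.
- The arm moves only by the tool carry_out, never from a script. Its argument "series" is a list of rows, each a list of 7 numbers: the turn, a rotation vector about the tool's x, y, z in degrees, then the shift along the tool's x, y, z in m, then the opening in per cent of the stroke, from 0 (shut) to 100 (fully open). In form: [[rx, ry, rz, tx, ty, tz, jaw], ...]. A call has 1 to 20 rows; each row shifts and turns the commanded pose from where the row before left it, along the tool's axes as they then stand; what a row does not reach is not made up. A row lasts 1/10 s, in which the tool goes at most 50 mm and 8.59 degrees, less where a joint would pass 70% of its speed; a pose out of reach is approached as far as the arm can. A call with a gripper value outside its range is refused whole. The fingers move at their own pace and stop on an object; "force" is the grip in N (left out, the last holds). Time passes only in rows, so rows that do not move let the fingers close. It gives the time, the measured TCP pose, the force and the opening at its end, in the units of the state.
- get_state(): the state, without advancing time (a new reading comes with each control period).
- optics.grab_frame(name): name is "scene" or "side" or "wrist"; returns the picture (480x640x3 uint8, red, green, blue); there is no depth.
- optics.camera_params(name): a dict with "mtx" (3x3 intrinsics, pixels), "T" (4x4, takes a point from camera to world coordinates); the wrist camera has in their place "mount" (4x4, takes a point from camera to tool coordinates, whose origin is the TCP and whose axes are the tool frame's). Camera axes: x right, y down, z forward; pixel columns grow to the right and rows downward; lengths in m; the calibration is good to about 2 mm. The wrist camera is an equidistant fisheye: a pixel r from the principal point sees the ray r / f radians off the axis. A picture is of the moment at which its call begins: read the wrist's pose just before it. camera_params takes no time and is no camera call.
- job.hand_in(): hands the job in, once; it reports no verdict.
The state is a dict: "t": time; "joints": joint angles; "joint_vel": joint speeds; "joint_efforts": joint torques, N m; "ee_pos": TCP position; "ee_rot": TCP orientation; "ft_force": force on the tool from outside, world axes, zero at the start; "torque": the same for the moment, N m; "gripper_width": finger opening in m.
Only numpy, scipy, OpenCV 4.12 (cv2) and the standard library are available. Lean on these libraries where they do the work, as an engineer would, in place of code of your own. Each camera call takes 0.05 s, during which the arm holds its last target.

## Task

The brown, clogged filter on the microscope's clean-air manifold has to come off: the sprung sleeve of its quick coupling is locked, so keep it lightly pressed down and turn it clockwise (seen from above) until its notch finds the pin and it drops, press it fully down so that the coupling lets go of the filter, and draw the filter straight up and out so that the sleeve snaps back up. Then stand the filter upright, nipple down and fully home, in any hole of the white rack and let go of it. Do not force anything or drop the filter, leave the white filter coupled and its sleeve alone, and leave everything else on the bench where it is.

Things in the scene. Friction and masses are not known exactly. Their poses are not given: they have to be found in the camera images.
- manifold: clean-air manifold fixed to the bench: aluminium block 62 x 235 x 40 mm high with two upright quick couplings 130 mm apart, each holding a filter; a supply pipe with a dial gauge, 86 mm high, reaches 155 mm out of its +x side. Origin: centre of the block's underside; y along the block, z up
- coupling_a (a point): centre of coupling a's mouth (manifold y = +65 mm) on its vertical axis, 113 mm above the bench; a filter's underside sits here. The steel sleeve around it has a rim of 54 mm outer, 34 mm inner diameter, 8 mm thick, flat top 1 mm below this point, over a 46 mm barrel. The ledge round the filter (11 mm) can be pressed, and turned by rubbing, with fingertips astride the filter
- coupling_b (a point): the same for coupling b (manifold y = -65 mm). In both: beyond 8 mm of sleeve travel the coupling lets go and a valve spring lifts the filter 5 to 8 mm; the sleeve then stays about 7 mm down, even when released, until the nipple is drawn out, and snaps up to 0. The filter then lifts with 2 to 8 N beside its weight and is clear after 32 mm. A latched one cannot be pulled out (1 mm play)
- sleeve_a (a joint): travel of coupling a's sleeve in m: 0 = up, at rest; 0.010 = fully down on its stop. Its spring pushes up with about 4 N at rest and 11 N fully down. It is locked at first: it goes down 1.5 mm, then rests hard on the lock pin until it has been turned so that the notch in its lower edge stands over the pin
- sleeve_b (a joint): the same for coupling b's sleeve
- pin_top_a (a point): top of coupling a's brass lock pin (round, 6 mm), 75 mm above the bench, 18 mm from the axis on the gauge side, red tick below it. The notch is 12 mm wide, marked red on the rim above it, and clears the pin within 0.14 rad. The sleeve starts 0.3 to 1.05 rad anticlockwise (from above) of that, by an unreported amount; it turns easily (0.02 N m) and on past it, 1.2 rad either way
- pin_top_b (a point): the same for coupling b, whose sleeve starts turned by an amount of its own
- filter_clogged: the clogged filter, to be removed (in coupling a or b): capsule 32 mm in diameter, 38 mm high, flat top, upright; pleated side and top brown, bottom cap grey. Below it a brass nipple, 16 mm in diameter, 32 mm long, sits in the coupling (70 mm in all, 60 to 130 g). Origin: on the axis at the capsule's flat underside; z up along the axis
- filter_fresh: the fresh filter, which stays coupled (in the other coupling): capsule 32 mm in diameter, 38 mm high, flat top, upright; pleated side and top white, bottom cap grey. Below it a brass nipple, 16 mm in diameter, 32 mm long, sits in the coupling (70 mm in all, 60 to 130 g). Origin: on the axis at the capsule's flat underside; z up along the axis
- rack: white plastic rack fixed to the bench, 56 x 160 mm, 52 mm high, with three holes of 24 mm diameter in its 6 mm thick top plate, 50 mm apart in a row along its y. Origin: underside, at the centre. A filter stands in a hole with the underside of its capsule on the plate
- rack_hole0 (a point): centre of a rack hole (rack y = +50 mm) at the plate's top face, 52 mm above the bench
- rack_hole1 (a point): the same for the middle hole (rack y = 0)
- rack_hole2 (a point): the same for the third hole (rack y = -50 mm)
- slide_box: blue box for glass slides, 87 x 152 x 38 mm, screwed to the bench; origin: centre of its underside
- oil_bottle: amber immersion-oil bottle with black cap, 34 mm diameter, 74 mm high, standing in front of the manifold, leave alone; origin: centre of its underside
- objective: steel microscope objective with a blue ring, 32 mm diameter, 52 mm high, standing behind the manifold, leave alone; origin: centre of its underside
- petri_dish: closed clear petri dish, 90 mm diameter, 15 mm high, leave alone; origin: centre of its underside
- tissue_box: white dispenser of lens tissue, 75 x 110 x 50 mm with a tissue sticking out to 60 mm, stuck to the bench; origin: centre of its underside

How it is judged:
By the outcome, as a careful person would: the job done as asked, in the order asked, and still so for the second after the job is handed in, with the robot touching nothing.
It also fails if it takes over 48 s, if anything falls off the work surface, if the arm or the gripper's body presses on something with over 40 N, if the wrist force passes 120 N, or if a joint passes its speed limit or range.

## Working session

There is one attempt and no reset: what is moved stays moved. The work goes in short steps, Python scripts to look and compute and a tool call to move; the robot and the scene stay as the last step left them, time stands still between calls to the robot, and variables do not carry over. Pictures are saved under pics/ and viewed, and the job is handed in when it is done.

Besides the shell and the picture viewer there is one more tool, called by a JSON object that holds its "op" and its "data", one argument or row to a line. carry_out: Moves the arm, as the interface text tells. Its arguments: {"type":"object","properties":{"series":{"type":"array"},"force":{"type":"number"}},"required":["series"]}

```bash
ls; mkdir -p pics; python3 - <<'E'
from rig import get_state, optics, job
import cv2
print(get_state())
for n in ["scene","side","wrist"]:
    print(n,optics.camera_params(n))
    cv2.imwrite(f"pics/{n}0.png",optics.grab_frame(n)[:,:,::-1])
E
```

```text
pics
{'t': 0.0, 'joints': array([-79.13559588,  30.77785852,  -0.25385853,  88.1681452 ,
         0.15078631,  61.15269651,  -4.07803049]), 'joint_vel': array([ 0.09005212, -0.13591268, -0.04958755, -0.10535063,  0.10150863,
       -0.00869465,  0.02271141]), 'joint_efforts': array([ 6.63013889e-04, -5.71002924e+01,  9.91148315e-01, -2.51598197e+01,
       -5.62488637e-02,  1.80872111e-02,  1.55827643e-04]), 'ee_pos': array([0.16435783, 0.62829113, 0.25685243]), 'ee_rot': array([[ 2.52936368e-01,  9.67482876e-01, -2.79903519e-04],
       [ 9.67481405e-01, -2.52936474e-01, -1.69431412e-03],
       [-1.71001771e-03,  1.57752210e-04, -9.99998525e-01]]), 'ft_force': array([0.02701875, 0.41470847, 0.42630215]), 'torque': array([ 0.00494755,  0.0138706 , -0.00466193]), 'gripper_width': 0.08800447689275274}
scene {'mtx': array([[599.39511043,   0.        , 322.46205906],
       [  0.        , 599.39511043, 236.60308733],
       [  0.        ,   0.        ,   1.        ]]), 'T': array([[-0.71156402,  0.40887139, -0.57140251,  1.23627679],
       [ 0.70261387,  0.41780379, -0.57599805,  0.665
[... 370 characters left out ...]
   [-0.17211536, -0.58317043,  0.79390714, -0.82500721],
       [-0.01501352, -0.8042877 , -0.59405041,  0.71623873],
       [ 0.        ,  0.        ,  0.        ,  1.        ]])}
wrist {'mtx': array([[371.64829954,   0.        , 320.75600795],
       [  0.        , 371.64829954, 239.46635607],
       [  0.        ,   0.        ,   1.        ]]), 'mount': array([[ 9.99999886e-01, -2.75480002e-04,  3.90630198e-04,
         9.86231435e-04],
       [ 1.55009375e-04,  9.59953538e-01,  2.80159206e-01,
        -7.19394668e-02],
       [-4.52165099e-04, -2.80159113e-01,  9.59953471e-01,
        -1.26631950e-01],
       [ 0.00000000e+00,  0.00000000e+00,  0.00000000e+00,
         1.00000000e+00]])}
```

View pics/scene0.png

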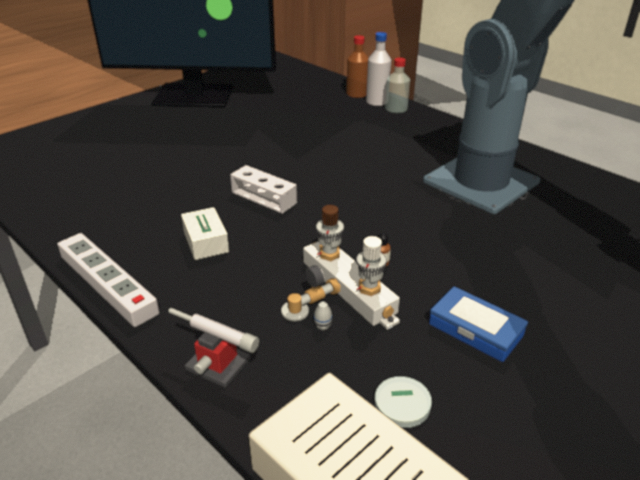

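View pics/side0.png

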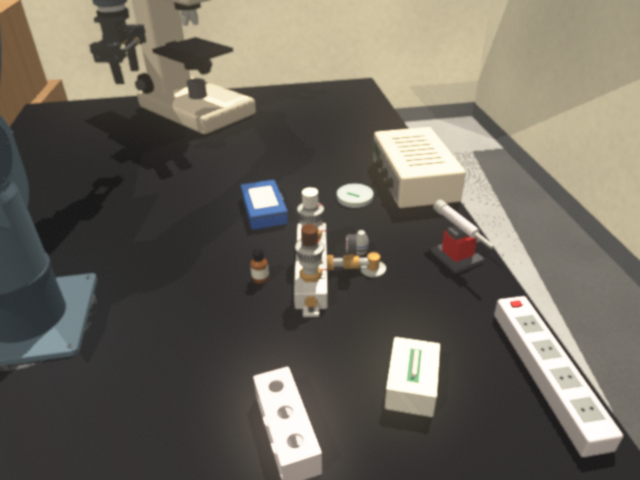

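View pics/wrist0.png

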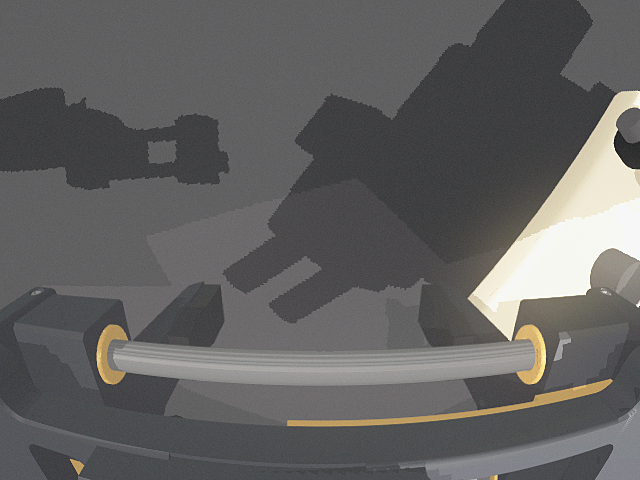

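The scene view shows the brown filter at about (330,215), the white one at (372,243), and the rack at (264,187). In the side view brown is at (310,232), white at (310,195), and the rack at about (287,425). Next I'll measure these.

```bash
cat > h.py <<'E'
import numpy as np, cv2
from rig import get_state, optics, job
P={n:optics.camera_params(n) for n in ["scene","side","wrist"]}
def ray(n,u,v,st=None):
    K=P[n]["mtx"]; x=(u-K[0,2])/K[0,0]; y=(v-K[1,2])/K[1,1]
    if n=="wrist":
        r=np.hypot(x,y); d=np.array([0,0,1.]) if r<1e-9 else np.array([x/r*np.sin(r),y/r*np.sin(r),np.cos(r)])
        T=np.eye(4);T[:3,:3]=st["ee_rot"];T[:3,3]=st["ee_pos"];T=T@P[n]["mount"]
    else: d=np.array([x,y,1.]);T=P[n]["T"]
    d=T[:3,:3]@d
    return T[:3,3],d/np.linalg.norm(d)
def plane(n,u,v,z,st=None):
    o,d=ray(n,u,v,st); return o+d*(z-o[2])/d[2]
def tri(rs):
    A=0;b=0
    for o,d in rs:
        M=np.eye(3)-np.outer(d,d);A=A+M;b=b+M@o
    p=np.linalg.solve(A,b)
    return p,[np.linalg.norm((np.eye(3)-np.outer(d,d))@(p-o))*1e3 for o,d in rs]
def proj(n,p,st=None):
    K=P[n]["mtx"]
    if n=="wrist":
        T=np.eye(4);T[:3,:3]=st["ee_rot"];T[:3,3]=st["ee_pos"];T=T@P[n]["mount"]
    else:T=P[n]["T"]
    q=T[:3,:3].T@(np.asarray(p)-T[:3,3])
    if n=="wrist":
        s=np.hypot(q[0],q[1]);r=np.arctan2(s,q[2]);return K[0,2]+K[0,0]*r*q[0]/s,K[1,2]+K[1,1]*r*q[1]/s
    return K[0,2]+K[0,0]*q[0]/q[2],K[1,2]+K[1,1]*q[1]/q[2]
E
python3 - <<'E'
from h import *
for n,(u,v,w,h) in {"scene":(220,150,200,190),"side":(230,150,170,180)}.items():
    im=cv2.imread(f"pics/{n}0.png")[v:v+h,u:u+w]
    cv2.imwrite(f"pics/{n}_c.png",cv2.resize(im,None,fx=min(800/w,600/h)//1,fy=min(800/w,600/h)//1,interpolation=cv2.INTER_CUBIC))
n="side";im=cv2.imread("pics/side0.png")[330:480,230:450];cv2.imwrite("pics/side_r.png",cv2.resize(im,None,fx=3,fy=3,interpolation=cv2.INTER_CUBIC))
p,e=tri([ray("scene",330,211),ray("side",310,230)]);print(p,e)
p,e=tri([ray("scene",372,243),ray("side",310,191)]);print(p,e)
for q in [(277,386),(286,412),(295,440)]: print(plane("side",*q,0.052))
for q in [(248,173),(264,180),(281,187)]: print(plane("scene",*q,0.052))
E
```

```text
[ 0.54064102 -0.01588501  0.14644747] [np.float64(0.2842839931902024), np.float64(0.28428399319034)]
[0.56232018 0.113773   0.14988196] [np.float64(1.470647549250107), np.float64(1.4706475492501365)]
[ 0.44578084 -0.28298276  0.052     ]
[ 0.45375606 -0.33230738  0.052     ]
[ 0.46061595 -0.38040378  0.052     ]
[ 0.46113328 -0.37681998  0.052     ]
[ 0.45490031 -0.32341105  0.052     ]
[ 0.44720053 -0.27028572  0.052     ]
```

View pics/scene_c.png

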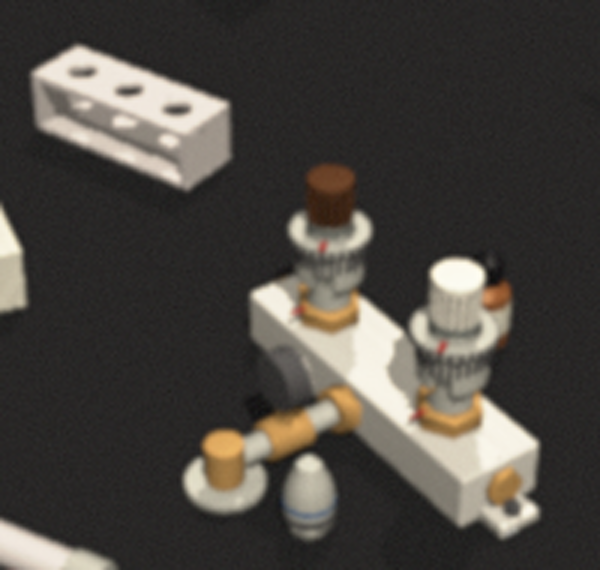

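View pics/side_c.png

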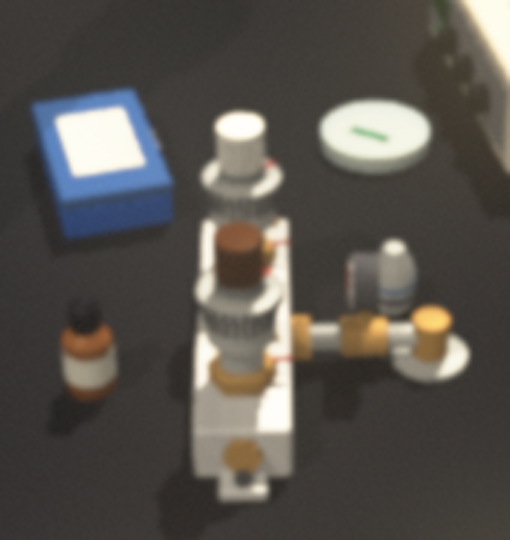

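View pics/side_r.png

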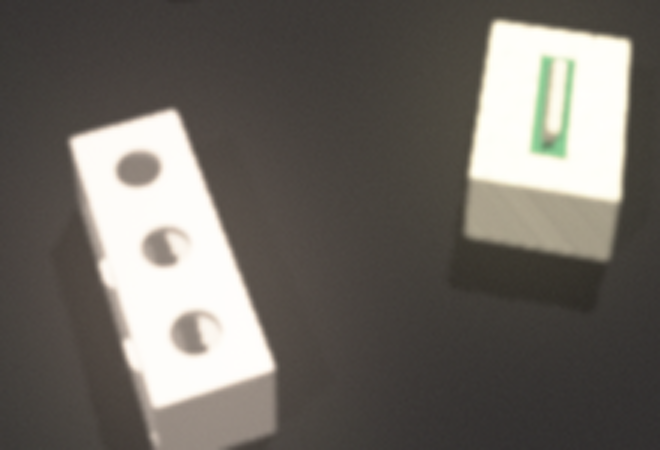

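```bash
cat >> h.py <<'E'
from scipy.spatial.transform import Rotation as R
def plan(p1,R1,n,jaw,st=None,pr=True):
    """relative rows (start->p1,R1) in n equal steps, rounded"""
    st=st or get_state(); p=st["ee_pos"];A=st["ee_rot"].copy();rows=[]
    p1=np.asarray(p1,float)
    for i in range(n):
        k=n-i
        rv=R.from_matrix(A.T@R1).as_rotvec(degrees=True)/k
        d=A.T@((p1-p)/k)
        r=list(np.round(rv,1))+list(np.round(d,4))+[jaw]
        rows.append([float(x) for x in r]); p=p+A@np.array(r[3:6]); A=A@R.from_rotvec(r[:3],degrees=True).as_matrix()
    if pr: print("[["+"],[".join(",".join(f"{x:g}" for x in r) for r in rows)+"]]")
def down(yaw): # tool x at world azimuth yaw deg
    c,s=np.cos(np.radians(yaw)),np.sin(np.radians(yaw)); return np.array([[c,s,0],[s,-c,0],[0,0,-1.]])
E
python3 - <<'E'
from h import *
plan([0.54,-0.08,0.25],down(0),17,100)
# rim marks brown
c=np.array([0.541,-0.016])
for n,u,v in [("scene",328.3,232.3),("scene",319.3,254)]:
    for z in ([.112] if v<240 else [.07]):
        p=plane(n,u,v,z);d=p[:2]-c;print(p,np.hypot(*d),np.degrees(np.arctan2(d[1],d[0])))
E
```

```text
[[0,0,4.4,-0.0347,0.0319,0.0005,100],[0,0,4.4,-0.0322,0.0345,0.0005,100],[0,0,4.4,-0.0294,0.0369,0.0005,100],[0,0,4.4,-0.0265,0.039,0.0005,100],[0,0,4.4,-0.0235,0.0409,0.0005,100],[0,0,4.4,-0.0202,0.0426,0.0004,100],[0,0,4.4,-0.0169,0.044,0.0005,100],[0,0,4.5,-0.0135,0.0452,0.0004,100],[0,0,4.4,-0.0099,0.0461,0.0005,100],[0,0,4.5,-0.0063,0.0467,0.0004,100],[0,0,4.4,-0.0027,0.0471,0.0005,100],[0,0,4.5,0.001,0.0472,0.0004,100],[0,0,4.4,0.0047,0.0469,0.0005,100],[0,0,4.5,0.0083,0.0465,0.0004,100],[0,0,4.4,0.0119,0.0457,0.0005,100],[0,0,4.5,0.0153,0.0446,0.0004,100],[0.1,0,4.4,0.0187,0.0432,0.0005,100]]
[ 0.55867062 -0.0017938   0.112     ] 0.022673048981118687 38.79735698097763
[ 0.58134204 -0.00364817  0.07      ] 0.0421906184001263 17.023417914332164
```

{"op": "carry_out", "data": {
  "series": [
    [0,0,4.4,-0.0347,0.0319,0.0005,100],
    [0,0,4.4,-0.0322,0.0345,0.0005,100],
    [0,0,4.4,-0.0294,0.0369,0.0005,100],
    [0,0,4.4,-0.0265,0.039,0.0005,100],
    [0,0,4.4,-0.0235,0.0409,0.0005,100],
    [0,0,4.4,-0.0202,0.0426,0.0004,100],
    [0,0,4.4,-0.0169,0.044,0.0005,100],
    [0,0,4.5,-0.0135,0.0452,0.0004,100],
    [0,0,4.4,-0.0099,0.0461,0.0005,100],
    [0,0,4.5,-0.0063,0.0467,0.0004,100],
    [0,0,4.4,-0.0027,0.0471,0.0005,100],
    [0,0,4.5,0.001,0.0472,0.0004,100],
    [0,0,4.4,0.0047,0.0469,0.0005,100],
    [0,0,4.5,0.0083,0.0465,0.0004,100],
    [0,0,4.4,0.0119,0.0457,0.0005,100],
    [0,0,4.5,0.0153,0.0446,0.0004,100],
    [0.1,0,4.4,0.0187,0.0432,0.0005,100],
    [0,0,0,0,0,0,100],
    [0,0,0,0,0,0,100],
    [0,0,0,0,0,0,100]
  ]
}}

```text
t: 2.15
ee_pos: [0.5395, -0.0781, 0.2495]
ee_rot: [[1.0, 0.003, -0.001], [0.003, -1.0, 0.003], [-0.001, -0.003, -1.0]]
ft_force: [0.0, 0.1, -0.4]
gripper_width: 0.0881
```

```bash
python3 - <<'E'
from h import *
import pickle
st=get_state();print(st["t"],st["joints"],st["ee_pos"],st["ee_rot"][:,0])
im=optics.grab_frame("wrist");pickle.dump((st,im),open("w1.pkl","wb"))
cv2.imwrite("pics/w1.png",im[:,:,::-1])
print(proj("wrist",[.541,-.016,.151],st))
E
```

```text
2.15 [-21.54144696  23.41237126  32.43310144 106.08188218 -15.2724843
  54.90624134  17.81026434] [ 0.53947467 -0.07807505  0.24946764] [ 0.99999528  0.00286482 -0.00110689]
(np.float64(322.9638194525628), np.float64(152.63617532083626))
```

View pics/w1.png

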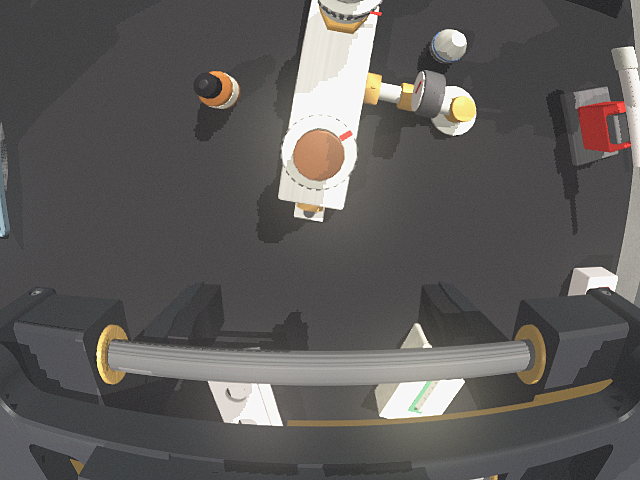

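The wrist view shows the brown cap at (319,154), the red rim mark at (346,136), the gauge to the +x side, and the white coupling at the top edge. I'll refine these with masks.

```bash
python3 - <<'E'
from h import *
import pickle
st,im=pickle.load(open("w1.pkl","rb"))
c=im[90:220,260:390];cv2.imwrite("pics/w1c.png",cv2.resize(c,None,fx=4,fy=4,interpolation=cv2.INTER_CUBIC)[:,:,::-1])
f=im.astype(int);r,g,b=f[...,0],f[...,1],f[...,2]
yy,xx=np.mgrid[:480,:640];roi=(xx>260)&(xx<390)&(yy>90)&(yy<215)
def big(m):
    n,l,s,ce=cv2.connectedComponentsWithStats(m.astype(np.uint8));k=1+np.argmax(s[1:,4]);return l==k,s[k],ce[k]
red=roi&(r>130)&(g<80)&(b<80)
m,s,ce=big(red);print("red",s,ce);pr=plane("wrist",*ce,.112,st)
br=roi&(r-b>35)&(r-b<140)&(r<230)&(g>70)&(r>100)
m,s,ce=big(br);print("brown",s,ce)
cnt=max(cv2.findContours(m.astype(np.uint8),0,1)[0],key=cv2.contourArea)
e=cv2.fitEllipse(cnt);print(e)
pts=np.array([plane("wrist",*q[0],.151,st) for q in cnt]);(cc,rad)=cv2.minEnclosingCircle(pts[:,:2].astype(np.float32));print("cap",cc,rad)
pt=plane("wrist",*e[0],.151,st);print(pt)
print("scene/side ray vs",tri([ray("scene",330,210.5),ray("side",309.7,230),ray("wrist",*e[0],st)]))
d=pr[:2]-pt[:2];print(pr,np.hypot(*d),np.degrees(np.arctan2(d[1],d[0])))
E
```

```text
Traceback (most recent call last):
ValueError: attempt to get argmax of an empty sequence
```

View pics/w1c.png

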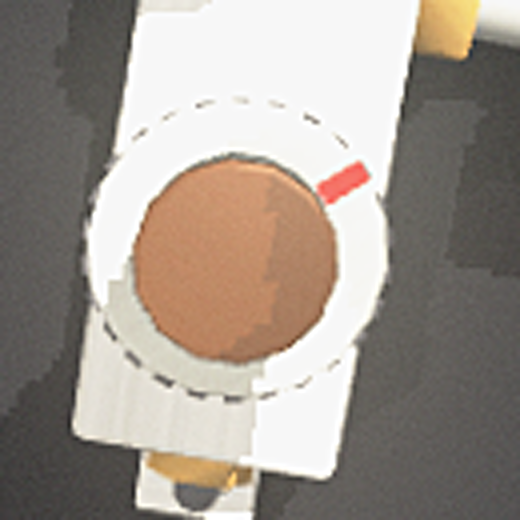

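```bash
python3 - <<'E'
from h import *
import pickle
st,im=pickle.load(open("w1.pkl","rb"))
f=im.astype(int);r,g,b=f[...,0],f[...,1],f[...,2]
yy,xx=np.mgrid[:480,:640];roi=(xx>275)&(xx<362)&(yy>105)&(yy<195)
def big(m):
    n,l,s,ce=cv2.connectedComponentsWithStats(m.astype(np.uint8));k=1+np.argmax(s[1:,4]);return l==k,s[k],ce[k]
red=roi&(r>180)&(g<150)&(r-g>90)&(np.abs(g-b)<25)
m,s,ce=big(red);print("red",s,ce);pr=plane("wrist",*ce,.112,st)
br=roi&(r-b>35)&(g-b>8)&(r<235)
m,s,ce=big(br);print("brown",s,ce)
cnt=max(cv2.findContours(m.astype(np.uint8),0,1)[0],key=cv2.contourArea)
e=cv2.fitEllipse(cnt);print(e)
pt=plane("wrist",*e[0],.151,st);print("cap",pt)
print(tri([ray("scene",330,210.5),ray("side",309.7,230),ray("wrist",*e[0],st)]))
# rim circle points from crop (scale4)
rim=[(92,245),(387,250),(235,100),(235,398),(140,132),(135,345),(360,345)]
q=np.array([plane("wrist",260+(u-1.5)/4,90+(v-1.5)/4,.112,st)[:2] for u,v in rim])
A=np.c_[2*q,np.ones(len(q))];x=np.linalg.lstsq(A,(q**2).sum(1),rcond=None)[0];print("rim",x[:2],np.sqrt(x[2]+x[:2]@x[:2]))
for c in (pt[:2],x[:2]):
  d=pr[:2]-c;print(pr,np.hypot(*d),np.degrees(np.arctan2(d[1],d[0])))
# block edges z=.04
for a,bb in [((145,0),(78,435)),((413,60),(328,478)),((78,435),(328,478))]:
  A=plane("wrist",260+a[0]/4,90+a[1]/4,.04,st);B=plane("wrist",260+bb[0]/4,90+bb[1]/4,.04,st);print(A,B,np.degrees(np.arctan2(*(A-B)[1::-1])))
E
```

```text
red [340 131  12  10  65] [345.43076923 135.26153846]
brown [ 293  130   52   51 2049] [318.31429966 154.90141532]
((318.3340148925781, 154.8926544189453), (49.66769027709961, 50.7900505065918), 91.22174835205078)
cap [ 0.53821892 -0.01737918  0.151     ]
(array([ 0.53918459, -0.01724312,  0.14692997]), [np.float64(0.4202470811853013), np.float64(1.0190046514974738), np.float64(1.054673264483086)])
rim [ 0.53911039 -0.01708937] 0.026552114427642208
[ 0.55695691 -0.00532014  0.112     ] 0.022283011896858673 32.76374382977122
[ 0.55695691 -0.00532014  0.112     ] 0.021377869542625414 33.403610337117485
[0.51767744 0.03580051 0.04      ] [ 0.5017562  -0.06346075  0.04      ] 80.88752969711523
[0.57738458 0.02257245 0.04      ] [ 0.55936006 -0.07349321  0.04      ] 79.37331033241625
[ 0.5017562  -0.06346075  0.04      ] [ 0.55936006 -0.07349321  0.04      ] 170.12029293357875
```

{"op": "carry_out", "data": {
  "series": [
    [0,0,0,0,-0.02,0,46],
    [0,0,0,0,-0.03,0,46],
    [0,0,0,0,-0.0109,0,46],
    [0,0,0,0,0,0,46],
    [0,0,0,0,0,0.02,46],
    [0,0,0,0,0,0.02,46],
    [0,0,0,0,0,0,46],
    [0,0,0,0,0,0,46],
    [0,0,0,0,0,0,46]
  ]
}}

```text
t: 3.1
ee_pos: [0.5405, -0.0192, 0.211]
ee_rot: [[1.0, 0.0, 0.001], [0.0, -1.0, 0.002], [0.001, -0.002, -1.0]]
ft_force: [-0.6, 0.0, 0.2]
gripper_width: 0.0408
```

```bash
python3 - <<'E'
from h import *
st=get_state();print(st["ee_pos"],st["ee_rot"],st["gripper_width"],st["ft_force"])
im=optics.grab_frame("wrist")
cv2.imwrite("pics/w2.png",im[:,:,::-1])
E
```

```text
[ 0.54053047 -0.01923174  0.2109549 ] [[ 9.99998900e-01  1.50570433e-04  1.47546002e-03]
 [ 1.48230791e-04 -9.99998732e-01  1.58568402e-03]
 [ 1.47569691e-03 -1.58546357e-03 -9.99997654e-01]] 0.040781082333522345 [-0.59214653  0.04618123  0.2287257 ]
```

View pics/w2.png

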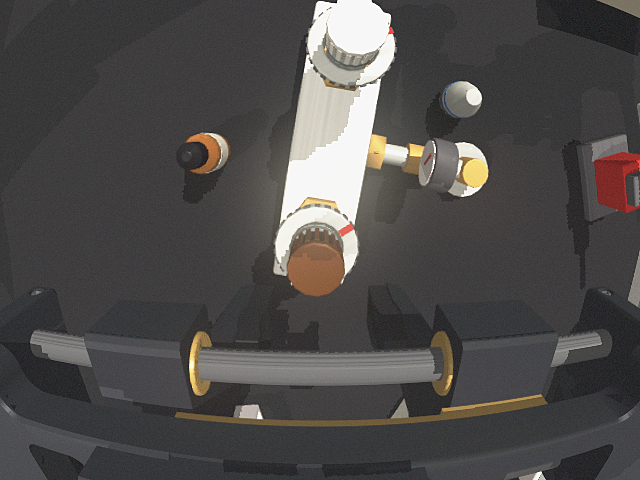

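```bash
python3 - <<'E'
from h import *
st=get_state()
im=cv2.imread("pics/w2.png")
c=im[190:340,220:400];cv2.imwrite("pics/w2c.png",cv2.resize(c,None,fx=4,fy=4,interpolation=cv2.INTER_CUBIC))
R0,p0=st["ee_rot"],st["ee_pos"]
for t in [(-.0204,-.009,.019),(.0204,-.009,.019)]: print("tip",proj("wrist",p0+R0@np.array(t),st))
f=im[...,::-1].astype(int);r,g,b=f[...,0],f[...,1],f[...,2]
yy,xx=np.mgrid[:480,:640]
br=(xx>280)&(xx<355)&(yy>225)&(yy<305)&(r-b>35)&(g-b>5)
n,l,s,ce=cv2.connectedComponentsWithStats(br.astype(np.uint8));k=1+np.argmax(s[1:,4]);print(s[k])
cnt=max(cv2.findContours((l==k).astype(np.uint8),0,1)[0],key=cv2.contourArea)
cnt=np.array([q for q in cnt if q[0][1]>262])
q=np.array([plane("wrist",*a[0],.151,st)[:2] for a in cnt])
A=np.c_[2*q,np.ones(len(q))];x=np.linalg.lstsq(A,(q**2).sum(1),rcond=None)[0];print("cap",x[:2],np.sqrt(x[2]+x[:2]@x[:2]))
E
```

```text
tip (np.float64(272.1963017269412), np.float64(287.81439930201583))
tip (np.float64(367.2695065117386), np.float64(287.8095771816367))
[ 287  228   58   68 2759]
cap [ 0.53832456 -0.01695964] 0.015320050324533728
```

View pics/w2c.png

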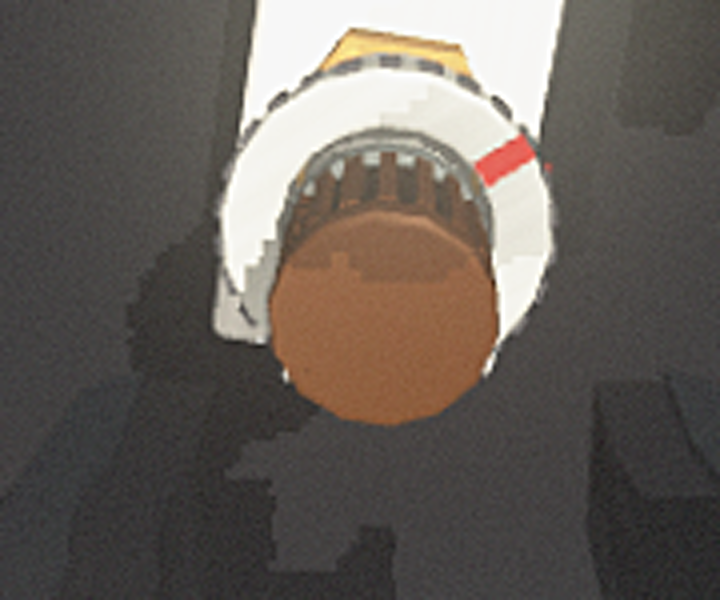

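{"op": "carry_out", "data": {
  "series": [
    [0,0,0,-0.002,-0.002,0,46],
    [0,0,0,0,0,0.02,46],
    [0,0,0,0,0,0.02,46],
    [0,0,0,0,0,0.02,46],
    [0,0,0,0,0,0.01,46],
    [0,0,0,0,0,0,46],
    [0,0,0,0,0,0,46],
    [0,0,0,0,0,0,46]
  ]
}}

```text
t: 3.95
ee_pos: [0.5387, -0.0165, 0.141]
ee_rot: [[1.0, 0.001, 0.002], [0.001, -1.0, 0.002], [0.002, -0.002, -1.0]]
ft_force: [0.1, 0.9, 0.4]
gripper_width: 0.0407
```

{"op": "carry_out", "data": {
  "series": [
    [0,0,0,0,0.0005,0.004,46],
    [0,0,0,0,0,0.003,46],
    [0,0,0,0,0,0.002,46],
    [0,0,0,0,0,0,46],
    [0,0,0,0,0,0,46]
  ]
}}

```text
t: 4.45
ee_pos: [0.538, -0.0169, 0.1311]
ee_rot: [[1.0, 0.001, 0.0], [0.001, -1.0, 0.002], [0.0, -0.002, -1.0]]
ft_force: [-1.3, 0.7, 3.7]
gripper_width: 0.0405
```

{"op": "carry_out", "data": {
  "series": [
    [0,0,0,0.0005,0,0.001,46],
    [0,0,0,0,0,0,46],
    [0,0,0,0,0,0,46]
  ]
}}

```text
t: 4.75
ee_pos: [0.5381, -0.0169, 0.13]
ee_rot: [[1.0, 0.001, -0.001], [0.001, -1.0, 0.002], [-0.001, -0.002, -1.0]]
ft_force: [-2.1, -0.4, 4.4]
gripper_width: 0.0408
```

{"op": "carry_out", "data": {
  "series": [
    [0,0,0,0,0,0.0008,46],
    [0,0,0,0,0,0,46],
    [0,0,0,0,0,0,46]
  ]
}}

```text
t: 5.05
ee_pos: [0.5381, -0.0169, 0.1296]
ee_rot: [[1.0, 0.001, -0.001], [0.001, -1.0, 0.002], [-0.001, -0.002, -1.0]]
ft_force: [-4.3, 0.1, 10.4]
gripper_width: 0.0404
```

{"op": "carry_out", "data": {
  "series": [
    [0,0,0,0,0,-0.0003,46],
    [0,0,4,0,0,0,46],
    [0,0,4,0,0,0,46],
    [0,0,4,0,0,0,46],
    [0,0,4,0,0,0,46],
    [0,0,4,0,0,0,46],
    [0,0,0,0,0,0,46],
    [0,0,0,0,0,0,46]
  ]
}}

```text
t: 5.85
ee_pos: [0.5386, -0.0171, 0.1298]
ee_rot: [[0.94, -0.342, 0.0], [-0.342, -0.94, 0.002], [-0.0, -0.002, -1.0]]
ft_force: [-2.7, -0.4, 6.1]
gripper_width: 0.0405
```

```bash
python3 - <<'E'
from h import *
st=get_state();print(st["ee_pos"],st["torque"],st["ft_force"],st["joints"])
im=optics.grab_frame("wrist")
cv2.imwrite("pics/w3.png",im[:,:,::-1])
E
```

```text
[ 0.53858749 -0.01707882  0.12982046] [-0.07378368  0.52027129 -0.06068492] [-2.67145227 -0.42014731  6.14935151] [-26.89632542  33.89998651  31.67726418 111.82051181 -26.3837352
  41.50255142   0.62835265]
```

View pics/w3.png

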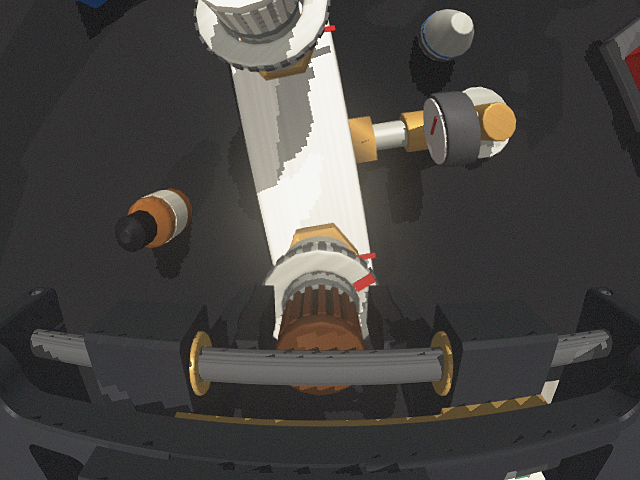

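```bash
python3 - <<'E'
from h import *
st=get_state()
for u,v,z in [(365,283,.1105),(372,255,.07)]:
    p=plane("wrist",u,v,z,st);d=p[:2]-[.5387,-.0171];print(p,np.hypot(*d),np.degrees(np.arctan2(d[1],d[0])))
E
```

```text
[ 0.56030351 -0.0129676   0.1105    ] 0.021995187844931707 10.828947107372757
[ 0.56785172 -0.01671746  0.07      ] 0.029154226096825997 0.7518134091601009
```

{"op": "carry_out", "data": {
  "series": [
    [0,0,4,0,0,0,46],
    [0,0,4,0,0,0,46],
    [0,0,4,0,0,0,46],
    [0,0,4,0,0,0,46],
    [0,0,0,0,0,0,46],
    [0,0,0,0,0,0,46]
  ]
}}

```text
t: 6.5
ee_pos: [0.5389, -0.0172, 0.1298]
ee_rot: [[0.809, -0.587, 0.001], [-0.587, -0.809, 0.001], [0.0, -0.002, -1.0]]
ft_force: [-0.8, -0.8, 5.9]
gripper_width: 0.0407
```

```bash
python3 - <<'E'
from h import *
st=get_state();print(st["ee_pos"],st["torque"],st["ft_force"],st["joints"])
im=optics.grab_frame("wrist")
cv2.imwrite("pics/w4.png",cv2.resize(im[200:350,260:440,::-1],None,fx=4,fy=4,interpolation=cv2.INTER_CUBIC))
f=im.astype(int);m=(f[...,0]>150)&(f[...,0]-f[...,1]>90)&(abs(f[...,1]-f[...,2])<35)
n,l,s,ce=cv2.connectedComponentsWithStats(m.astype(np.uint8))
for k in range(1,n):
    if s[k,4]>8 and 220<ce[k][0]<450 and 200<ce[k][1]<350:
        for z in (.1105,.07,.055):
            p=plane("wrist",*ce[k],z,st);d=p[:2]-[.5387,-.0171];print(s[k],ce[k],z,np.hypot(*d),np.degrees(np.arctan2(d[1],d[0])))
E
```

```text
[ 0.53893586 -0.01724103  0.12979273] [-0.22980107  0.30573016  0.01152618] [-0.80383727 -0.75519848  5.89528969] [-29.82879742  35.0714587   35.83613122 111.96156659 -30.03665706
  42.40564717 -12.11302437]
[352 239  19  13  91] [360.97802198 245.17582418] 0.1105 0.03274625017563729 23.45048842227346
[352 239  19  13  91] [360.97802198 245.17582418] 0.07 0.026490121412136965 0.6312249426132481
[352 239  19  13  91] [360.97802198 245.17582418] 0.055 0.025558818269001988 -9.973477722983288
[353 274  22  18 191] [363.76963351 282.39790576] 0.1105 0.021757757575990574 -3.8970305162916783
[353 274  22  18 191] [363.76963351 282.39790576] 0.07 0.024161901500814473 -49.02672607173844
[353 274  22  18 191] [363.76963351 282.39790576] 0.055 0.028013818672190775 -60.78982543946679
```

View pics/w4.png

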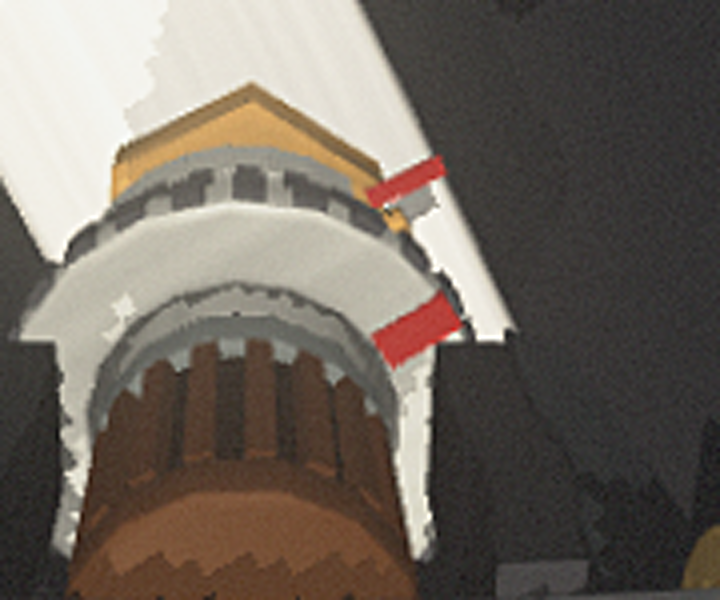

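{"op": "carry_out", "data": {
  "series": [
    [0,0,3,0,0,0,46],
    [0,0,2.5,0,0,0,46],
    [0,0,0,0,0,0.001,46],
    [0,0,0,0,0,0.001,46],
    [0,0,0,0,0,0,46]
  ]
}}

```text
t: 7.05
ee_pos: [0.539, -0.0174, 0.1279]
ee_rot: [[0.749, -0.662, 0.001], [-0.662, -0.749, 0.001], [0.0, -0.002, -1.0]]
ft_force: [-1.4, -1.4, 5.9]
gripper_width: 0.0406
```

{"op": "carry_out", "data": {
  "series": [
    [0,0,0,0,0,0.0015,46],
    [0,0,0,0,0,0.0015,46],
    [0,0,0,0,0,0.0015,46],
    [0,0,0,0,0,0.001,46],
    [0,0,0,0,0,0,46],
    [0,0,0,0,0,0,46]
  ]
}}

```text
t: 7.65
ee_pos: [0.5391, -0.0174, 0.1227]
ee_rot: [[0.749, -0.662, 0.001], [-0.662, -0.749, 0.002], [-0.0, -0.002, -1.0]]
ft_force: [-2.2, 0.3, 10.5]
gripper_width: 0.0403
```

{"op": "carry_out", "data": {
  "series": [
    [0,0,0,0,0,0.0007,46],
    [0,0,0,0,0,0.0005,46],
    [0,0,0,0,0,0,46],
    [0,0,0,0,0,0,46]
  ]
}}

```text
t: 8.05
ee_pos: [0.5392, -0.0174, 0.1223]
ee_rot: [[0.749, -0.662, 0.001], [-0.662, -0.749, 0.002], [-0.0, -0.003, -1.0]]
ft_force: [-4.8, 0.4, 18.5]
gripper_width: 0.0406
```

```bash
python3 - <<'E'
from h import *
im=optics.grab_frame("wrist")
cv2.imwrite("pics/w5.png",im[:,:,::-1])
im=optics.grab_frame("side")
cv2.imwrite("pics/s5.png",cv2.resize(im[170:330,230:390,::-1],None,fx=3.7,fy=3.7,interpolation=cv2.INTER_CUBIC))
E
```

```text
(no output)
```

View pics/w5.png

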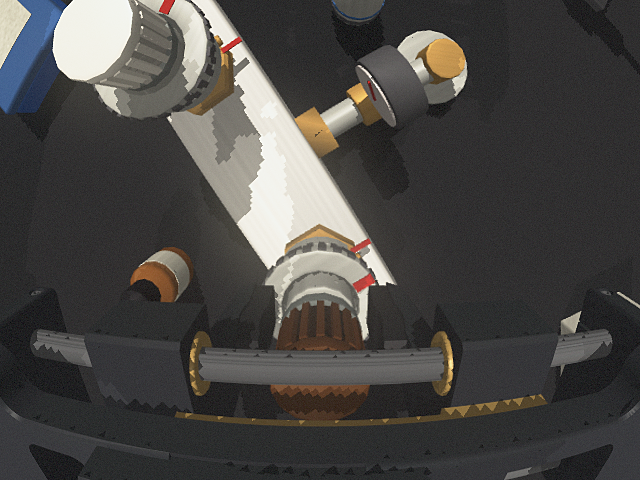

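View pics/s5.png

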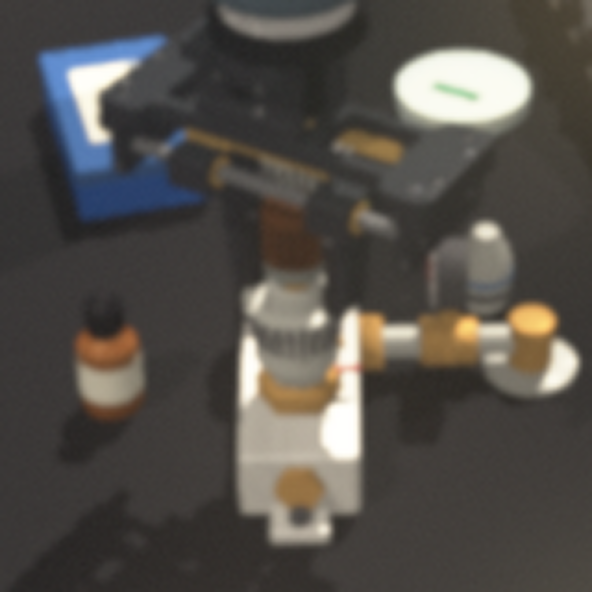

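{"op": "carry_out", "data": {
  "series": [
    [0,0,0,0,0,-0.003,46],
    [0,0,0,0,0,-0.006,46],
    [0,0,0,0,0,-0.006,46],
    [0,0,0,0,0,0,46],
    [0,0,0,0,0,0,40],
    [0,0,0,0,0,0,37],
    [0,0,0,0,0,0,34],
    [0,0,0,0,0,0,30],
    [0,0,0,0,0,0,30],
    [0,0,0,0,0,0,30]
  ],
  "force": 25
}}

```text
t: 9.15
ee_pos: [0.5386, -0.0171, 0.1357]
ee_rot: [[0.749, -0.662, 0.0], [-0.662, -0.749, 0.001], [-0.001, -0.001, -1.0]]
ft_force: [1.8, -1.1, -0.4]
gripper_width: 0.0312
```

```bash
python3 - <<'E'
from h import *
im=optics.grab_frame("wrist")
cv2.imwrite("pics/w6.png",im[:,:,::-1])
st=get_state();print(st["ft_force"],st["torque"])
E
```

```text
[ 1.77019633 -1.39935303 -0.97880113] [-0.37075471 -0.33087368  0.03064473]
```

View pics/w6.png

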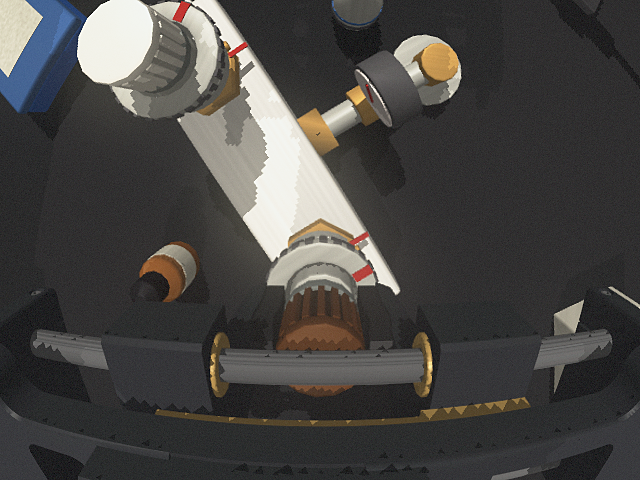

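Gripped at 31.2 mm; the sleeve stays down. Drawing straight up slowly at first.

{"op": "carry_out", "data": {
  "series": [
    [0,0,0,0,0,-0.003,30],
    [0,0,0,0,0,-0.003,30],
    [0,0,0,0,0,-0.003,30],
    [0,0,0,0,0,0,30]
  ]
}}

```text
t: 9.6
ee_pos: [0.5386, -0.0169, 0.1455]
ee_rot: [[0.749, -0.662, 0.0], [-0.662, -0.749, 0.002], [-0.001, -0.002, -1.0]]
ft_force: [0.1, 0.3, 2.8]
gripper_width: 0.0314
```

{"op": "carry_out", "data": {
  "series": [
    [0,0,0,0,0,-0.004,30],
    [0,0,0,0,0,-0.004,30],
    [0,0,0,0,0,-0.004,30],
    [0,0,0,0,0,-0.004,30],
    [0,0,0,0,0,-0.004,30],
    [0,0,0,0,0,-0.004,30],
    [0,0,0,0,0,-0.006,30],
    [0,0,0,0,0,-0.01,30],
    [0,0,0,0,0,-0.02,30],
    [0,0,0,0,0,-0.015,30],
    [0,0,0,0,0,0,30],
    [0,0,0,0,0,0,30]
  ]
}}

```text
t: 10.8
ee_pos: [0.5385, -0.0169, 0.2199]
ee_rot: [[0.75, -0.662, 0.001], [-0.662, -0.75, 0.002], [-0.001, -0.002, -1.0]]
ft_force: [0.6, -0.1, -1.0]
gripper_width: 0.0311
```

```bash
python3 - <<'E'
from h import *
for n in ["scene","side"]:
    im=optics.grab_frame(n)
    x=(220,130) if n=="scene" else (230,130)
    cv2.imwrite(f"pics/{n}7.png",cv2.resize(im[x[1]:x[1]+200,x[0]:x[0]+200,::-1],None,fx=3,fy=3,interpolation=cv2.INTER_CUBIC))
st=get_state();print(st["ft_force"],st["ee_pos"],st["joints"])
E
```

```text
[ 0.19625081  0.23124089 -1.95210773] [ 0.53798513 -0.01689546  0.21911524] [-35.89187931  28.03061906  43.54146275 109.0384032  -24.20476751
  52.50874359 -22.0162528 ]
```

View pics/scene7.png

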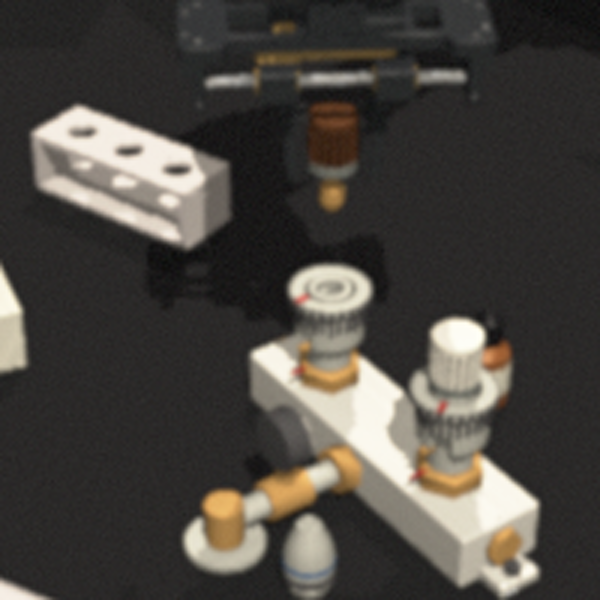

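View pics/side7.png

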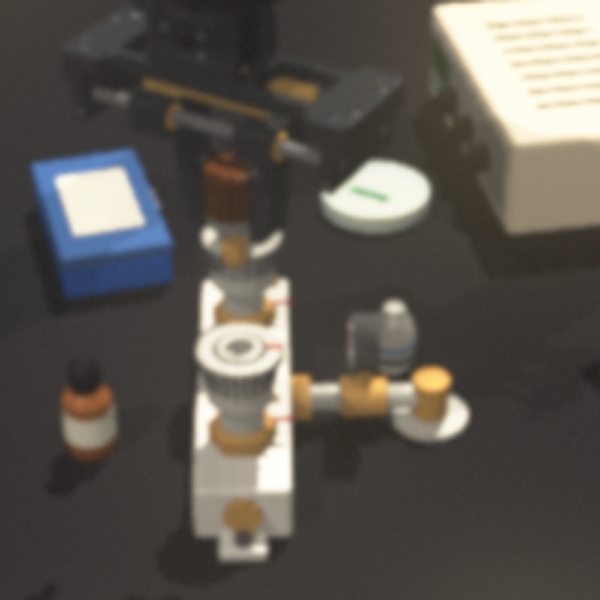

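The filter is out with its brass nipple clear, at about (332,200) in the scene crop. Sleeve b is back up. Moving towards the rack for a closer view.

{"op": "carry_out", "data": {
  "series": [
    [0,0,0,0.008,0.019,-0.01,30],
    [0,0,0,0.0157,0.0377,0,30],
    [0,0,0,0.0157,0.0377,0,30],
    [0,0,0,0.0157,0.0377,0,30],
    [0,0,0,0.0157,0.0377,0,30],
    [0,0,0,0.0157,0.0377,0,30],
    [0,0,0,0.0157,0.0377,0,30],
    [0,0,0,0.0157,0.0377,0,30],
    [0,0,0,0.0157,0.0377,0,30],
    [0,0,0,0.008,0.019,0,30],
    [0,0,0,0,0,0,30],
    [0,0,0,0,0,0,30],
    [0,0,0,0,0,0,30]
  ]
}}

```text
t: 12.2
ee_pos: [0.4201, -0.3642, 0.2289]
ee_rot: [[0.75, -0.661, -0.0], [-0.661, -0.75, 0.003], [-0.002, -0.002, -1.0]]
ft_force: [-0.3, 0.8, -0.6]
gripper_width: 0.0309
```

```bash
python3 - <<'E'
from h import *
import pickle
st=get_state();print(st["t"],st["ee_pos"],st["ee_rot"],st["joints"])
im=optics.grab_frame("wrist");pickle.dump((st,im),open("w8.pkl","wb"))
cv2.imwrite("pics/w8.png",im[:,:,::-1])
for y in (-.28,-.33,-.38):print(proj("wrist",[.454+(-.33-y)*.15,y,.052],st))
E
```

```text
12.2 [ 0.42005659 -0.36418943  0.22891671] [[ 7.50453605e-01 -6.60923071e-01 -2.85438244e-04]
 [-6.60919763e-01 -7.50451088e-01  2.86893786e-03]
 [-2.11035466e-03 -1.96435298e-03 -9.99995844e-01]] [  3.29095943  29.41292897  44.65524085 105.99425392 -25.05905671
  54.99056215  17.70102743]
(np.float64(277.3004939911222), np.float64(125.8580246048124))
(np.float64(325.11278720687653), np.float64(165.12657848953108))
(np.float64(371.31495165973087), np.float64(204.45849574591605))
```

View pics/w8.png

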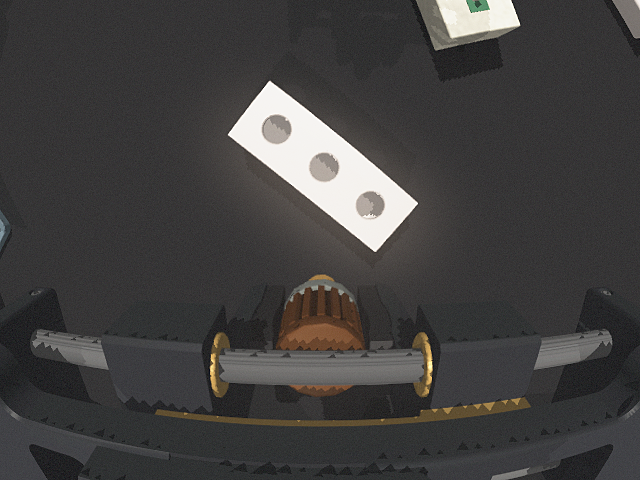

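Rack holes appear at (277,128), (324,166) and (370,205), and the filter is upright in the jaws with its nipple tip at (321,277).

```bash
python3 - <<'E'
from h import *
import pickle
st,im=pickle.load(open("w8.pkl","rb"))
f=im.astype(int);w=(f.min(2)>225).astype(np.uint8);w[:,:220]=0;w[260:]=0;w[:75]=0;w[:,425:]=0
cs,_=cv2.findContours(w,cv2.RETR_CCOMP,cv2.CHAIN_APPROX_NONE)
H=[]
for c in cs:
    if 300<cv2.contourArea(c)<1500:
        e=cv2.fitEllipse(cv2.convexHull(c));p=plane("wrist",*e[0],.052,st);H.append(p);print(e,p)
    elif cv2.contourArea(c)>3000:
        b=cv2.minAreaRect(c);print("rect",b,plane("wrist",*b[0],.052,st))
H=np.array(H);print(np.linalg.norm(np.diff(H,axis=0),axis=1))
for p in H:
    print(st["ee_rot"].T@(p-st["ee_pos"]))
    print("scene",proj("scene",p),"side",proj("side",p))
cv2.imwrite("pics/w8c.png",cv2.resize(im[250:400,230:410,::-1],None,fx=4,fy=4))
E
```

```text
rect ((323.3416442871094, 166.52593994140625), (191.94610595703125, 68.64364624023438), 38.55839920043945) [ 0.4521566  -0.32991302  0.052     ]
((369.75335693359375, 204.89059448242188), (30.613479614257812, 32.030948638916016), 57.125484466552734) [ 0.46026785 -0.37942011  0.052     ]
((323.7131042480469, 166.84747314453125), (31.979915618896484, 32.64772033691406), 70.14620208740234) [ 0.45220924 -0.33031165  0.052     ]
((276.0609436035156, 128.83741760253906), (31.999217987060547, 32.38896942138672), 66.66732025146484) [ 0.44412217 -0.28113436  0.052     ]
[0.04976527 0.0498378 ]
[ 0.04061629 -0.01479915  0.1768608 ]
scene (np.float64(247.60830857960343), np.float64(172.5005014368472)) side (np.float64(294.65852464777475), np.float64(439.42361232013957))
[ 0.00211193 -0.04632652  0.17700399]
scene (np.float64(263.0101729936932), np.float64(178.56940275437864)) side (np.float64(284.78458325860737), np.float64(411.02867141388947))
[-0.03645928 -0.07788674  0.17714739]
scene (np.float64(278.9512739786126), np.float64(184.8460510410598)) side (np.float64(275.792589212033), np.float64(385.20383383017634))
```

View pics/w8c.png

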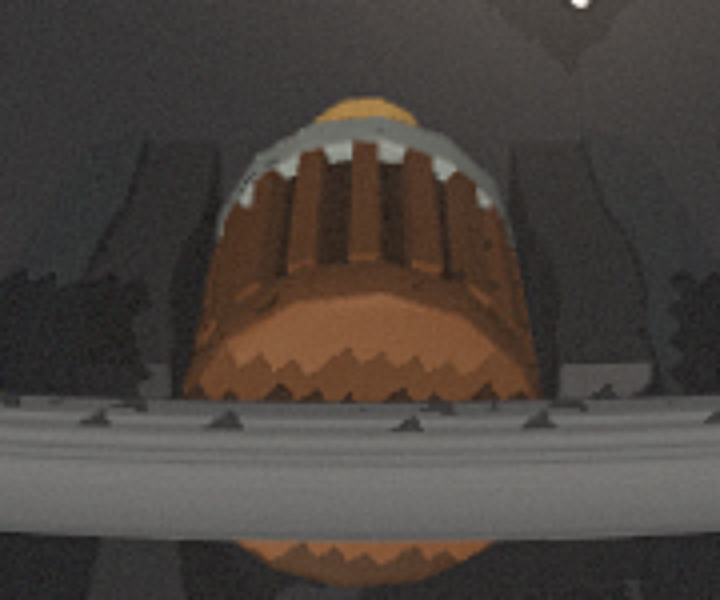

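{"op": "carry_out", "data": {
  "series": [
    [0,0,0,0.0011,-0.0232,0,30],
    [0,0,0,0.001,-0.0231,0,30],
    [0,0,0,0,0,0.02,30],
    [0,0,0,0,0,0.03,30],
    [0,0,0,0,0,0.03,30],
    [0,0,0,0,0,0.02,30],
    [0,0,0,0,0,0,30],
    [0,0,0,0,0,0,30],
    [0,0,0,0,0,0,30]
  ]
}}

```text
t: 13.15
ee_pos: [0.4529, -0.3321, 0.1305]
ee_rot: [[0.75, -0.662, 0.002], [-0.662, -0.75, 0.001], [0.001, -0.002, -1.0]]
ft_force: [-0.3, -0.3, -0.9]
gripper_width: 0.0311
```

```bash
python3 - <<'E'
from h import *
st=get_state();print(st["t"],st["ee_pos"],st["ee_rot"][:,2],st["gripper_width"])
print(st["ee_rot"].T@(np.array([.4522,-.3303,.052])-st["ee_pos"]))
im=optics.grab_frame("wrist")
cv2.imwrite("pics/w9.png",im[:,:,::-1])
im=optics.grab_frame("side")
cv2.imwrite("pics/s9.png",cv2.resize(im[300:480,200:400,::-1],None,fx=3,fy=3))
E
```

```text
13.15 [ 0.45288022 -0.33210345  0.13050895] [ 1.76563781e-03  7.11198285e-04 -9.99998188e-01] 0.031056200935619182
[-0.00177013 -0.00076894  0.07850889]
```

View pics/w9.png

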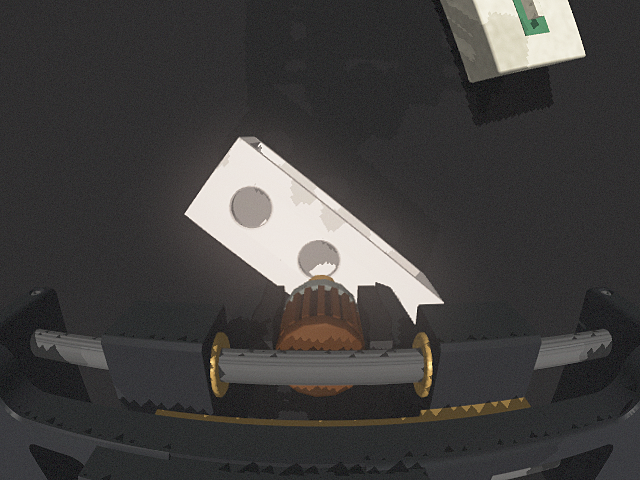

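View pics/s9.png

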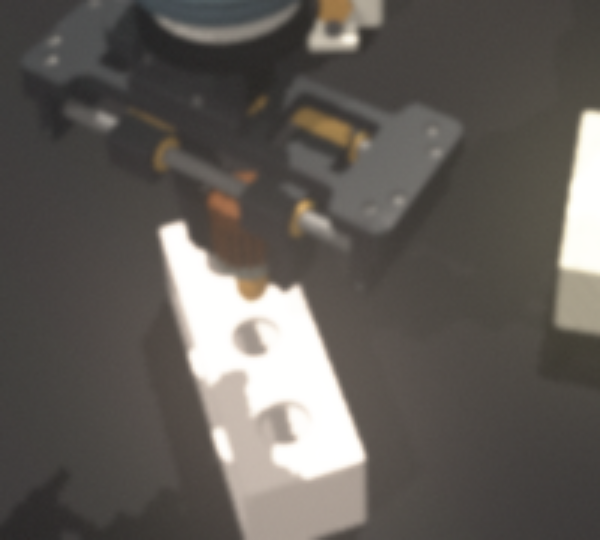

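{"op": "carry_out", "data": {
  "series": [
    [0,0,0,-0.0017,-0.0008,0,30],
    [0,0,0,0,0,0.01,30],
    [0,0,0,0,0,0.01,30],
    [0,0,0,0,0,0.01,30],
    [0,0,0,0,0,0.006,30],
    [0,0,0,0,0,0,30],
    [0,0,0,0,0,0,30]
  ]
}}

```text
t: 13.95
ee_pos: [0.4511, -0.3302, 0.093]
ee_rot: [[0.749, -0.662, -0.0], [-0.662, -0.749, 0.002], [-0.001, -0.001, -1.0]]
ft_force: [0.4, 0.6, -0.8]
gripper_width: 0.0312
```

```bash
python3 - <<'E'
from h import *
st=get_state();print(st["t"],st["ee_pos"],st["ft_force"])
im=optics.grab_frame("wrist")
cv2.imwrite("pics/w10.png",im[:,:,::-1])
E
```

```text
13.95 [ 0.45110223 -0.33024047  0.09303599] [ 0.38615966  0.63208529 -0.75263796]
```

View pics/w10.png

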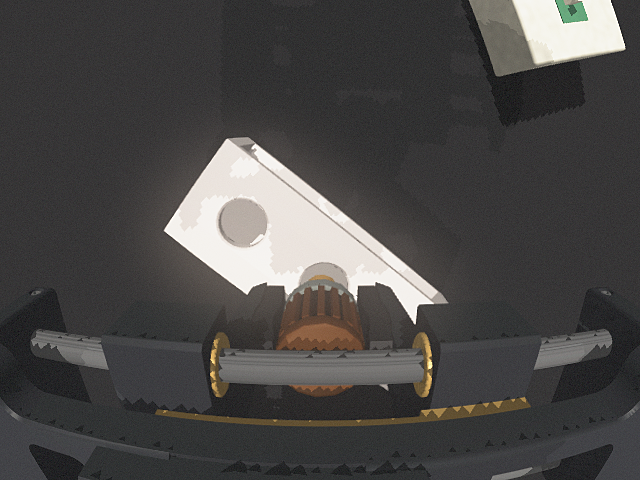

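The nipple is in the middle hole with no contact force. Lowering on to the plate.

{"op": "carry_out", "data": {
  "series": [
    [0,0,0,0.001,0,0.006,30],
    [0,0,0,0,0,0.005,30],
    [0,0,0,0,0,0.004,30],
    [0,0,0,0,0,0.002,30],
    [0,0,0,0,0,0,30],
    [0,0,0,0,0,0,30]
  ]
}}

```text
t: 14.6
ee_pos: [0.452, -0.3308, 0.0762]
ee_rot: [[0.749, -0.662, -0.0], [-0.662, -0.749, 0.002], [-0.001, -0.001, -1.0]]
ft_force: [0.8, 1.1, -0.9]
gripper_width: 0.0315
```

{"op": "carry_out", "data": {
  "series": [
    [0,0,0,0,0,0.002,30],
    [0,0,0,0,0,0.001,30],
    [0,0,0,0,0,0.001,30],
    [0,0,0,0,0,0,30],
    [0,0,0,0,0,0,30]
  ]
}}

```text
t: 15.1
ee_pos: [0.452, -0.3307, 0.0722]
ee_rot: [[0.749, -0.662, -0.0], [-0.662, -0.749, 0.002], [-0.001, -0.001, -1.0]]
ft_force: [-0.2, 0.2, -1.7]
gripper_width: 0.0311
```

```bash
python3 - <<'E'
from h import *
st=get_state()
I={"ee_pos":np.zeros(3),"ee_rot":np.eye(3)}
for v in (279.5,280.5,281.5):
    o,d=ray("wrist",321.5,v,I);s=(-.016-o[1])/d[1];print(v,o+d*s)
o,d=ray("wrist",321.5,274.5,I);s=(-.008-o[1])/d[1];print("nipple tip",o+d*s)
im=optics.grab_frame("wrist")
cv2.imwrite("pics/w11.png",cv2.resize(im[250:400,230:410,::-1],None,fx=4,fy=4))
im=optics.grab_frame("side")
cv2.imwrite("pics/s11.png",cv2.resize(im[330:450,220:380,::-1],None,fx=5,fy=5))
E
```

```text
279.5 [-1.16268291e-05 -1.60000000e-02  1.17967898e-02]
280.5 [-1.36307184e-05 -1.60000000e-02  1.07463228e-02]
281.5 [-1.56073790e-05 -1.60000000e-02  9.70938181e-03]
nipple tip [ 4.16598811e-05 -8.00000000e-03  3.74415917e-02]
```

View pics/w11.png

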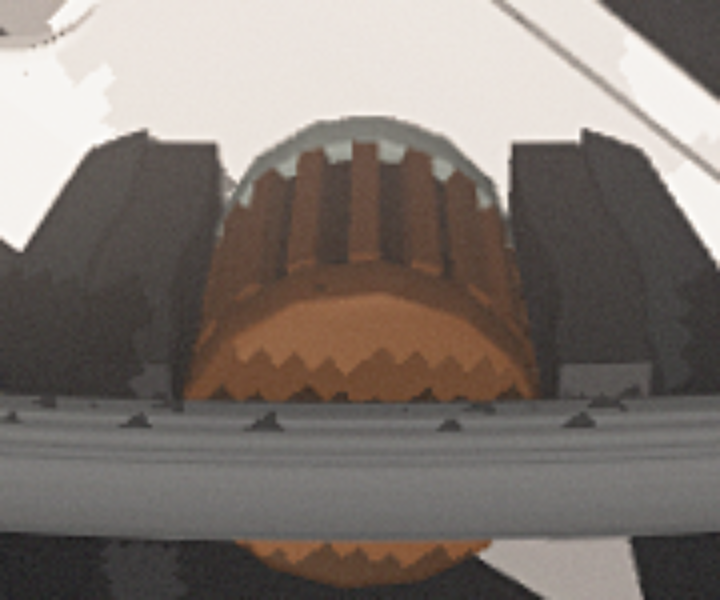

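View pics/s11.png

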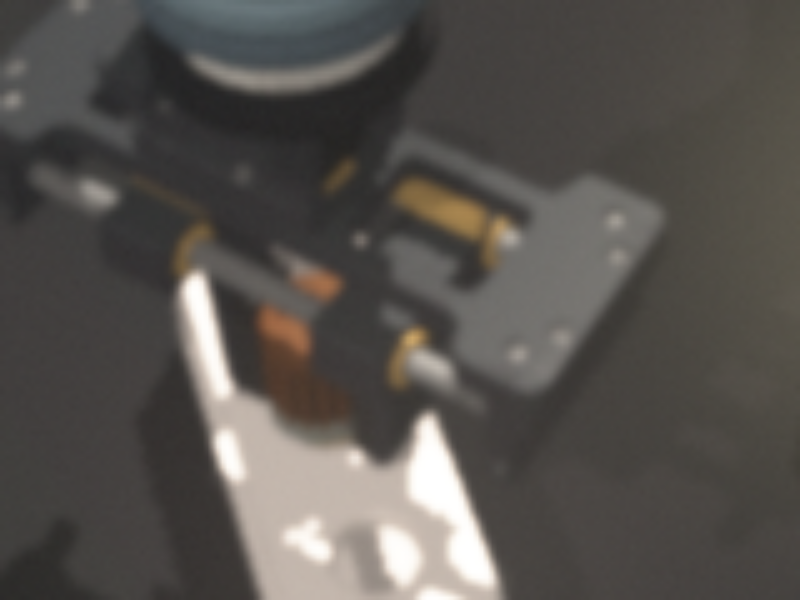

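```bash
python3 - <<'E'
from h import *
I={"ee_pos":np.zeros(3),"ee_rot":np.eye(3)}
print("tips obs (284.3,285.7) (357.7,285.7)",[proj("wrist",[s*.0156,-.009,.019],I) for s in(-1,1)])
for off in (.010,.012,.014,.016,.018): print(off,"underside",proj("wrist",[0,-.016,off],I)[1],"top front",proj("wrist",[0,-.016,off-.038],I)[1],"top back",proj("wrist",[0,.016,off-.038],I)[1],"nip",proj("wrist",[0,-.008,off+.032],I)[1])
print("obs underside 280.5; topfront ~250+290/4=322.5; top back 250+585/4=396; nip 274.5")
E
```

```text
tips obs (284.3,285.7) (357.7,285.7) [(np.float64(285.04839519719394), np.float64(288.0646230350085)), (np.float64(357.910045080664), np.float64(288.04102622939297))]
0.01 underside 281.2183907230783 top front 329.10652587549777 top back 407.1545288438135 nip 271.0455279915817
0.012 underside 279.30801105236117 top front 325.889312905951 top back 403.4475490682289 nip 269.5806335800344
0.014 underside 277.4441959416421 top front 322.76744318244135 top back 399.8222948669386 nip 268.1454188934338
0.016 underside 275.6253538240254 top front 319.7371618884441 top back 396.2767606106049 nip 266.73903251763454
0.018 underside 273.8499603963902 top front 316.7948825412987 top back 392.8089698316797 nip 265.3606535965846
obs underside 280.5; topfront ~250+290/4=322.5; top back 250+585/4=396; nip 274.5
```

```bash
python3 - <<'E'
from h import *
from scipy.optimize import least_squares
I={"ee_pos":np.zeros(3),"ee_rot":np.eye(3)}
for corr in (0,2.3):
  ob=np.array([280.5,322.5,396,274.5])+corr
  def f(x):
    o,d=x;pts=[(-.016+d,o),(-.016+d,o-.038),(.016+d,o-.038),(-.008+d,o+.032)]
    return np.array([proj("wrist",[1e-6,y,z],I)[1] for y,z in pts])-ob
  s=least_squares(f,[.014,0],x_scale=.001);print(corr,s.x,s.fun)
E
python3 - <<'E'
import cv2
im=cv2.imread("pics/w10.png");cv2.imwrite("pics/w10c.png",cv2.resize(im[255:405,270:375],None,fx=4,fy=4))
E
```

```text
0 [0.02339154 0.00572102] [ 0.99225394  1.53462236 -0.82182532 -2.46807248]
2.3 [0.02343443 0.00683317] [ 0.99248352  1.96967469 -1.05197073 -2.82944092]
```

View pics/w10c.png

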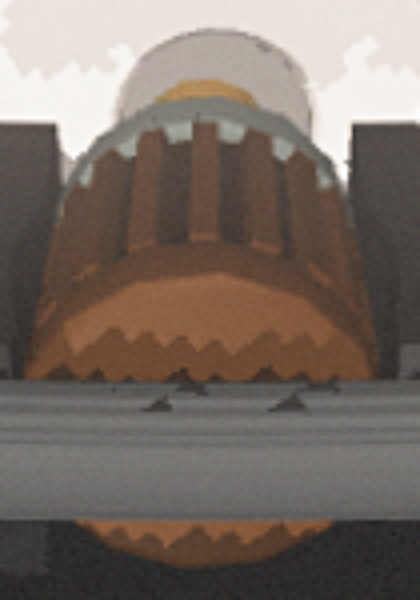

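```bash
python3 - <<'E'
from h import *
for z in (.052,.055,.058,.061): print(z,"side",proj("side",[.4513,-.3467,z]),"scene",proj("scene",[.452+.0113,-.3307+.0113,z]), "scene top", proj("scene",[.452-.0113,-.3307-.0113,z+.038]))
im=optics.grab_frame("scene");cv2.imwrite("pics/c12.png",cv2.resize(im[120:220,210:330,::-1],None,fx=6,fy=6,interpolation=cv2.INTER_CUBIC))
E
```

```text
0.052 side (np.float64(285.4795955501504), np.float64(420.5886722257626)) scene (np.float64(262.39459420439516), np.float64(181.84988812998103)) scene top (np.float64(262.6844748167395), np.float64(161.40926875471956))
0.055 side (np.float64(285.36161062539566), np.float64(419.30813599074827)) scene (np.float64(262.32529889989723), np.float64(180.76742455019158)) scene top (np.float64(262.6157113601025), np.float64(160.3047090729607))
0.058 side (np.float64(285.24308180079106), np.float64(418.0216965993145)) scene (np.float64(262.255834192627), np.float64(179.6823147257145)) scene top (np.float64(262.5467802353118), np.float64(159.19745610771122))
0.061 side (np.float64(285.1240053066539), np.float64(416.7293131376299)) scene (np.float64(262.1861994606284), np.float64(178.5945489409608)) scene top (np.float64(262.47768082837285), np.float64(158.087499996267))
```

View pics/c12.png

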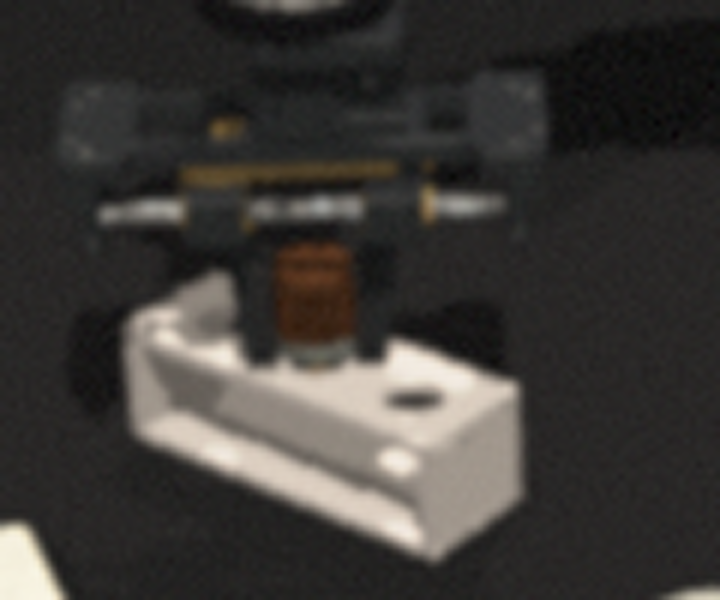

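Scene and side views agree: the capsule underside is about 3–4 mm above the plate, with the fingertips about 1 mm above it. The nipple is already guided in the hole. I'll go down until the tips nearly touch, ease the grip to the minimum, then part the jaws slowly so it settles.

{"op": "carry_out", "data": {
  "series": [
    [0,0,0,0,0,0.0006,30],
    [0,0,0,0,0,0.0004,30],
    [0,0,0,0,0,0,30],
    [0,0,0,0,0,0,30],
    [0,0,0,0,0,0,30]
  ],
  "force": 3
}}

```text
t: 15.75
ee_pos: [0.4521, -0.3308, 0.0715]
ee_rot: [[0.749, -0.662, 0.0], [-0.662, -0.749, 0.002], [-0.001, -0.002, -1.0]]
ft_force: [-2.0, 2.0, 5.6]
gripper_width: 0.0317
```

{"op": "carry_out", "data": {
  "series": [
    [0,0,0,0,0,-0.0003,30],
    [0,0,0,0,0,0,35],
    [0,0,0,0,0,0,36],
    [0,0,0,0,0,0,36.5],
    [0,0,0,0,0,0,37],
    [0,0,0,0,0,0,37.5],
    [0,0,0,0,0,0,38],
    [0,0,0,0,0,0,38]
  ]
}}

```text
t: 16.55
ee_pos: [0.4515, -0.3303, 0.0715]
ee_rot: [[0.749, -0.662, -0.001], [-0.662, -0.749, 0.003], [-0.003, -0.002, -1.0]]
ft_force: [-1.9, 2.7, 6.4]
gripper_width: 0.0334
```

```bash
python3 - <<'E'
from h import *
im=optics.grab_frame("scene");cv2.imwrite("pics/c13.png",cv2.resize(im[120:220,210:330,::-1],None,fx=6,fy=6,interpolation=cv2.INTER_CUBIC))
im=optics.grab_frame("wrist")
cv2.imwrite("pics/w13.png",cv2.resize(im[250:400,230:410,::-1],None,fx=4,fy=4))
E
```

```text
(no output)
```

View pics/c13.png

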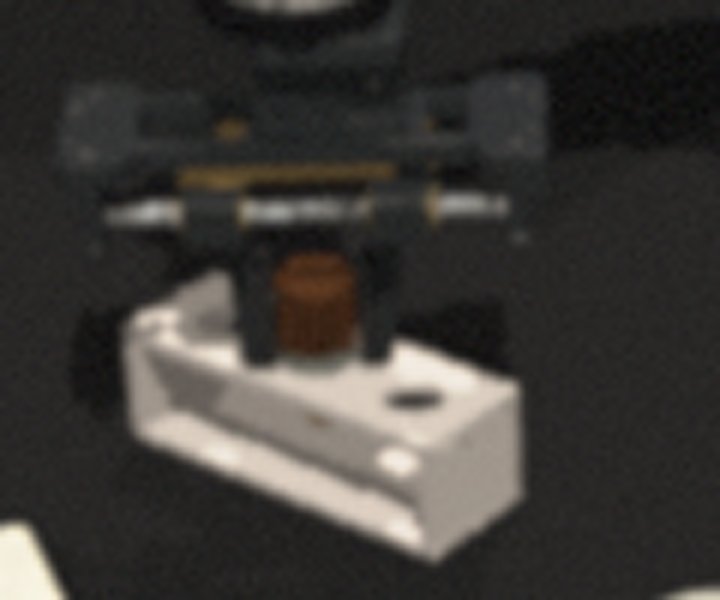

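View pics/w13.png

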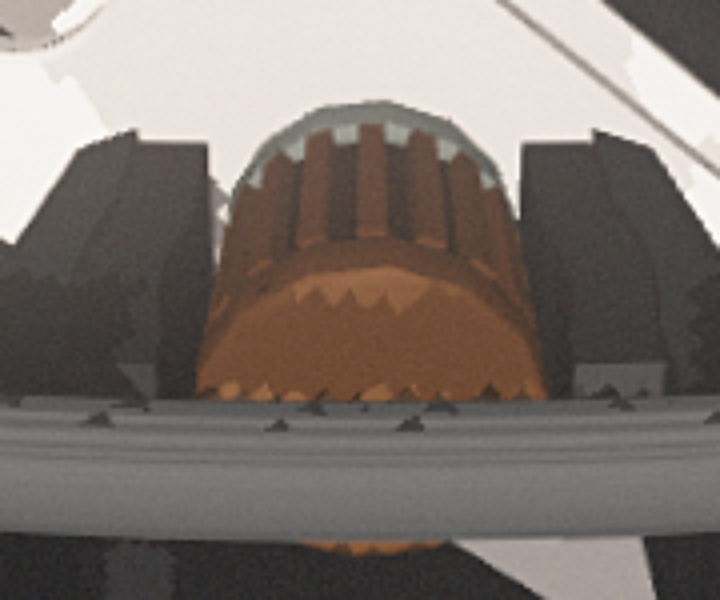

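The filter has settled on the plate, and its grey underside hides the hole. Opening and lifting off.

{"op": "carry_out", "data": {
  "series": [
    [0,0,0,0,0,-0.0008,38],
    [0,0,0,0,0,0,45],
    [0,0,0,0,0,0,52],
    [0,0,0,0,0,0,60],
    [0,0,0,0,0,0,60],
    [0,0,0,0,0,0,60],
    [0,0,0,0,0,-0.01,60],
    [0,0,0,0,0,-0.02,60],
    [0,0,0,0,0,-0.04,60],
    [0,0,0,0,0,-0.05,60],
    [0,0,0,0,0.03,-0.03,60],
    [0,0,0,0,0.04,0,60],
    [0,0,0,0,0.03,0,60],
    [0,0,0,0,0,0,60],
    [0,0,0,0,0,0,60],
    [0,0,0,0,0,0,60]
  ]
}}

```text
t: 18.25
ee_pos: [0.3868, -0.4049, 0.2222]
ee_rot: [[0.751, -0.661, 0.0], [-0.661, -0.751, 0.003], [-0.001, -0.002, -1.0]]
ft_force: [0.2, -0.3, -0.0]
gripper_width: 0.0529
```

```bash
python3 - <<'E'
from h import *
st=get_state();print(st["ee_pos"],st["ft_force"])
im=optics.grab_frame("scene");cv2.imwrite("pics/c14.png",cv2.resize(im[130:330,210:430,::-1],None,fx=3,fy=3,interpolation=cv2.INTER_CUBIC))
im=optics.grab_frame("wrist");cv2.imwrite("pics/w14.png",im[:,:,::-1])
im=optics.grab_frame("side");cv2.imwrite("pics/s14.png",im[:,:,::-1])
E
```

```text
[ 0.38678877 -0.40488154  0.2221689 ] [ 0.2226112  -0.32264986 -0.04693234]
```

View pics/c14.png

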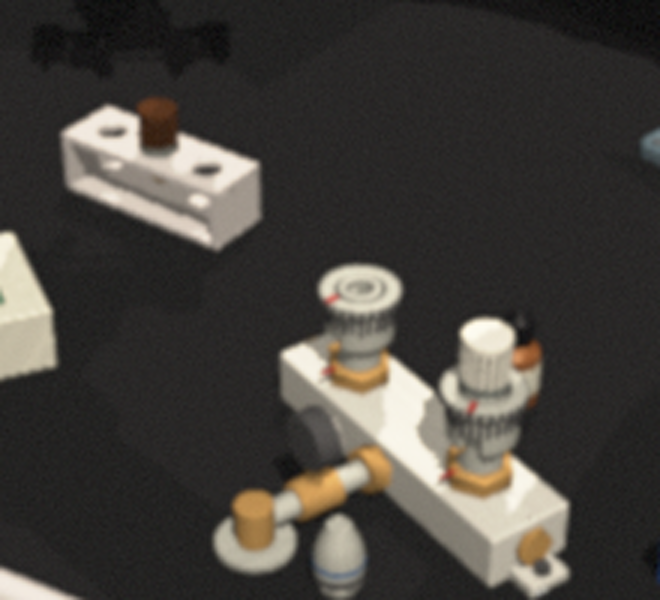

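View pics/w14.png

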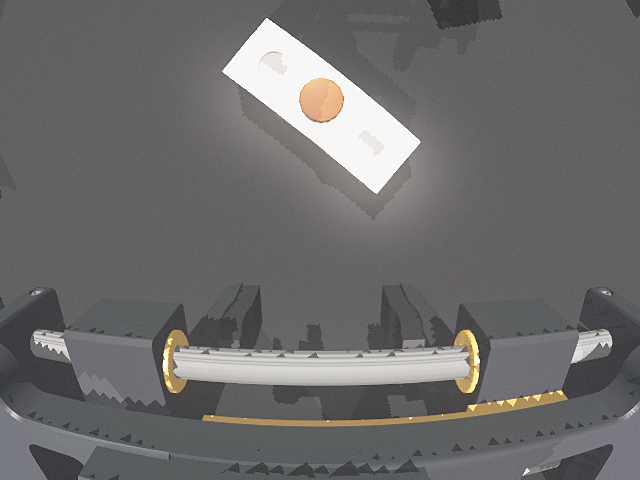

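View pics/s14.png

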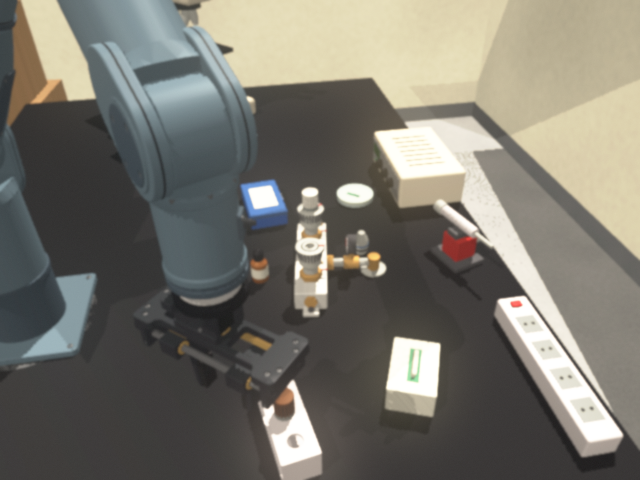

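The brown filter stands upright in the middle hole: cap at (321,100) in the wrist view and (158,120) in the scene crop. The sleeve is up, and the bottle, objective and other items look unmoved. One numeric check of the seating height, then I'll hand in.

```bash
python3 - <<'E'
from h import *
st=get_state()
for z in (.086,.09,.094): print(z,"scene",proj("scene",[.452,-.3305,z]),"wrist",proj("wrist",[.452,-.3305,z],st))
print(tri([ray("scene",262.7,166.2),ray("wrist",321.5,100,st)]))
print(job.hand_in())
E
```

```text
0.086 scene (np.float64(262.24688578759253), np.float64(166.1512024691787)) wrist (np.float64(321.26232103397723), np.float64(97.97832550821363))
0.09 scene (np.float64(262.15375828202684), np.float64(164.67454133112432)) wrist (np.float64(321.2610877258958), np.float64(97.41236764062043))
0.094 scene (np.float64(262.06032548061245), np.float64(163.19303931912359)) wrist (np.float64(321.25981475605073), np.float64(96.82882049489297))
(array([ 0.45077491, -0.33126527,  0.08505734]), [np.float64(0.5803135334363192), np.float64(0.5803135334361764)])
the job is handed in; nothing more can be done
None
```

The clogged filter is off its coupling (the one at manifold −y) and standing upright in the middle hole of the white rack, and the job is handed in at about 18.5 s.

- **Unlocking:** I pressed the sleeve at about 6–10 N and turned it about 41° clockwise. It dropped, and I pressed it to its stop (18.5 N, including the stop) so the coupling let go.
- **Removal:** I gripped the filter and drew it straight up. The pictures show the sleeve back up.
- **Placing:** I lowered the filter into the hole, let go and withdrew the gripper. The white filter, bottle, objective and other items look unmoved.

Two points were less clean:

- **Small settle at release:** My fingertips reached the rack plate (about 6 N) before the capsule did. The filter therefore slid the last 3–4 mm down inside the hole when I let go.
- **Height checks:** While the filter was held, my wrist-camera estimates of the capsule's height disagreed by several millimetres, so I went by the scene and side cameras. The final check put the cap top at 85 mm, against 90 mm for fully home. That is within what the cameras can resolve, and it points low rather than unseated.

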